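Shunt part holders along the slotted track of a dispensing station

ROBOT

A 6-joint arm with a two-finger parallel gripper is mounted at the origin on the work surface. World frame = base frame: x ahead of the robot, y to its left, z up, the work surface at z = 0. Lengths are in m, angles in rad, forces in N, time in s.
With the tool pointing down it reaches from about 0.425 to 0.925 m from the base axis. Payload 12.5 kg.
Tool frame: the origin (TCP) lies midway between the tips of the shut fingers; the grasp point (between the pads) lies 19 mm behind it; z points along the fingers, y is the line along which they close (so a half turn about z gives the same grasp; the last joint's range is limited). The gripper opens to 85 mm and grips with 20 to 120 N. Pads are 22 mm wide; open, the fingers measure 114 mm over their backs; the gripper's body (76 mm by 85 mm) begins 54 mm behind the grasp point. The pads swing forward as they close: fully open they stand 13 mm farther back than shut.
Start: joints at [1.23, 0.491, 1.559, -0, 1.092, -0.106], TCP at [0.145, 0.608, 0.231] pointing down, gripper open.
Joint ranges: [-3.1, 3.1], [-0.84, 2.19], [0.05, 2.79], [-1.13, 4.28], [0.06, 2.93], [-2.69, 2.69]. Speed limits (rad/s): [2.22, 2.22, 2.79, 3.14, 3.14, 3.14].

INTERFACE

Orientations are given as a unit quaternion [w, x, y, z].
In Python, from rig import get_obs, grab_frame, finish_job gives the robot as it stands.
- The arm moves only by the tool apply_moves, never from a script. Its argument "rows" is a list of rows, each an object of numbers: "x", "y", "z": the shift along the tool's x, y, z in m; "wx", "wy", "wz": the turn, a rotation vector about the tool's x, y, z in degrees; "grip": the closure, from -1 (fully open) to 1 (shut). In form: [{"x": .., "y": .., "z": .., "wx": .., "wy": .., "wz": .., "grip": ..}, ...]. A call has 1 to 8 rows; each row is the pose to reach, as a shift and turn from the pose commanded when the call began, along the tool's axes at that moment; what a row does not reach only later rows make up. A row lasts 1/12 s, in which the tool goes at most 41.7 mm and 7.16 degrees, less where a joint would pass 70% of its speed; a pose out of reach is approached as far as the arm can. A call with a gripper value outside its range is refused whole. The fingers move at their own pace and stop on an object; "grip_force" is the grip in N (left out, the last holds). Time passes only in rows, so rows that repeat a pose let the fingers close. It gives the time, the measured TCP pose, the force, the opening and the grip force at its end, in the units of the state.
- get_obs(): the state, without advancing time (a new reading comes with each control period).
- grab_frame(name): name is "side" or "top" or "wrist"; returns a dict with "img" (400x640x3 uint8, red, green, blue), "camera_matrix" (3x3 intrinsics, pixels), "k1" (the pictures are not rectified: a ray, as slopes to the right and down, at radius r is drawn at 1 + k1 r^2 times it, then the intrinsics apply), "rvec" (rotation vector, rad) and "tvec" (3), from world to camera coordinates, as OpenCV has them. Camera axes: x right, y down, z forward; pixel columns grow to the right and rows downward; lengths in m; the calibration is good to about 2 mm. A picture is of the moment at which its call begins. There is no depth.
- finish_job(): hands the job in; it is judged then, once.
The state is a dict: "time": time; "joints": joint angles; "qd": joint speeds; "effort": joint torques, N m; "tool_pos": TCP position; "tcp_rot": TCP orientation; "ft_force": force on the tool from outside, world axes, zero at the start; "moment": the same for the moment, N m; "opening": finger opening in m; "finger_force": force on a finger pad.
Only numpy, scipy, OpenCV 4.12 (cv2) and the standard library are available. Lean on these libraries where they do the work, as an engineer would, in place of code of your own. Each camera call takes 0.05 s, during which the arm holds its last target. There are 200 camera calls.

TASK

The holder with the capped housing in the slotted track is finished: slide it along the slot to the open window at the track's end, lift it out there and stand it upright in the deep black crate beside the unit already stored. Slide the holder with the open, uncapped housing to the dispensing station at the other end of the slot, without lifting it out of the track. Move whichever holder is in the way first, and leave the stored unit, the tape roll and the cartridge alone.

Things in the scene. Friction and masses are not known exactly. Their poses are not given: they have to be found in the camera images.
- track: Fixed aluminium-topped block, 300 mm (own x) by 427 mm (own y, -222 to +205), top 32 mm above the table; origin at table level on the main slot's centre line. Channel 74 mm wide, 16 mm high, floor 12 mm above the table, along own y at x = 0. Covers 4 mm thick overhang it, leaving a slot 38 mm wide: feet cannot come up through it. Holders lie in it at y = -85 to -72 mm or in the bays.
- window (a point): Centre of the open window at the -y end, the only uncovered part of the channel (82 mm along y, 74 mm along x), on the channel floor: track x = 0, y = -171 mm, 12 mm above the table. Axes as the track. A holder standing between junction and window blocks the way out.
- junction (a point): Where the cross channel (own x, same width, slot and covers) crosses the main one, on the channel floor: track x = 0, y = +30 mm. It makes two bays, end walls at x = +135 and -135 mm; a holder in a bay starts 85 to 95 mm from the junction. A paper sticker on the floor of an empty place is to be ignored.
- station (a point): Dispensing station, on the channel floor: track x = 0, y = +140 mm; channel end wall at y = +177 mm (a foot touching it stands 5 mm beyond the station). The 40 mm square column of a parked dispensing valve stands on the covers at track x = -125, y = +165 mm, top 162 mm above the table.
- capped: Finished holder, loose, about 0.3 kg: steel foot disc 64 mm across, 10 mm thick; stem 22 mm across up to 38 mm; grey plastic housing 56 mm (own x) by 36 mm (own y) from 38 to 76 mm height, closed by a flush cap 5 mm thick with a low round boss; 94 mm tall. Origin under the centre of the foot, z up. Grip firmly across the 36 mm; feet have 6 mm play in height.
- open: Waiting holder, loose, about 0.27 kg: steel foot disc 64 mm across, 10 mm thick; stem 22 mm across up to 38 mm; grey plastic housing 56 mm (own x) by 36 mm (own y) from 38 to 76 mm height, which is open at the top like a cup (walls 3 mm), without a cap; 76 mm tall in all. Origin at the centre of the underside of the foot, z up.
- crate: Deep black plastic crate, fixed, 250 mm (own x) by 180 mm (own y), 60 mm high, walls and floor 5 mm; left or right of the track. Origin at the centre of its underside. Its -x half (nearer the robot) is free; the stored unit stands in its +x half. The shallow aluminium tray of caps (22 mm high) on the track's other side is not used.
- crate_in (a point): Centre of the crate's inner floor, 5 mm above the table, axes as the crate.
- stored: Bystander: a unit of the same shape as the capped holder, standing upright in the crate's +x half, about 50 to 75 mm from its centre. Origin at the centre of the underside of its foot.
- tape: Bystander: roll of tape lying on the track's cover, 72 mm across, 24 mm high, near track x = +100, y = -110 mm. Origin at the centre of its underside.
- cartridge: Bystander: white glue cartridge standing on the track's cover, 38 mm in diameter, 100 mm tall, near track x = -102, y = -110 mm. Origin at the centre of its underside.

How it is judged:
On the way:
1. the capped holder, slid along the slot, stands low in the open window: foot centre within 12 mm of the window site across and 15 mm along the track, less than 12 mm above the floor (x of capped in the frame of window between -0.012 and 0.012 m and y of capped in the frame of window between -0.015 and 0.015 m and z of capped in the frame of window below 0.012 m), for 0.1 s.
At the end, for the whole second after the job is handed in: The capped holder stands upright (within 7 degrees) and at rest on the floor of the deep crate, the open holder stands upright on the channel floor with its foot centre within 12 mm of the dispensing station, and the stored unit still stands upright in the crate (x of capped in the frame of crate_in between -0.115 and 0.115 m and y of capped in the frame of crate_in between -0.08 and 0.08 m and z of capped in the frame of crate_in between -0.005 and 0.006 m and angle between each of capped, open, stored's own z axis and vertical below 0.12 rad and linear speed of each of capped, open below 0.02 m/s and horizontal distance between open and station below 0.012 m and z of open in the frame of station below 0.006 m); the robot touches nothing.
It fails at once if the open holder is raised more than 20 mm above the channel floor (it must stay in the track) (z of open in the frame of station above 0.02 m).
It fails at once if the capped holder is torn up through the slot (raised more than 12 mm above the channel floor in the covered part) and not taken out at the window (z of capped in the frame of window between 0.012 and 0.04 m and y of capped in the frame of window between 0.03 and 0.36 m and x of capped in the frame of window between -0.14 and 0.14 m).
It fails at once if a holder in the track is toppled or levered over by more than 25 degrees (angle between any of capped, open's own z axis and vertical above 0.44 rad).
It fails at once if the stored unit, the tape roll or the cartridge is shifted by more than 20 mm (distance of any of stored, tape, cartridge from where it was at the start of the episode above 0.02 m).
It also fails if it takes over 64 s, if anything falls off the work surface, if the arm or the gripper's body presses on something with over 40 N, if the wrist force passes 120 N, or if a joint passes its speed limit or range.

## Working session

There is one attempt and no reset: what is moved stays moved. The work goes in short steps, Python scripts to look and compute and a tool call to move; the robot and the scene stay as the last step left them, time stands still between calls to the robot, and variables do not carry over. Pictures are saved under pics/ and viewed, at most 10 in all, crops included, and the job is handed in when it is done.

Besides the shell and the picture viewer there is one more tool, called by a JSON object that holds its "op" and its "data". apply_moves: Moves the arm, as the interface text tells. Its arguments: {"type":"object","properties":{"rows":{"type":"array","items":{"type":"object","properties":{"x":{"type":"number"},"y":{"type":"number"},"z":{"type":"number"},"wx":{"type":"number"},"wy":{"type":"number"},"wz":{"type":"number"},"grip":{"type":"number"}}}},"grip_force":{"type":"number"}},"required":["rows"]}

```bash
mkdir -p pics; ls
python3 - <<'E'
from rig import *
import cv2
s=get_obs(); print({k:s[k] for k in('time','tool_pos','tcp_rot','opening')})
for n in('side','top'):
    f=grab_frame(n); cv2.imwrite(f'pics/{n}0.png',f['img'][:,:,::-1])
    print(n,f['camera_matrix'],f['k1'],f['rvec'],f['tvec'])
E
```

```text
pics
{'time': 0.0, 'tool_pos': array([0.14530189, 0.60763564, 0.23070777]), 'tcp_rot': array([-1.21764233e-04,  1.17103583e-01,  9.93119535e-01, -5.69752077e-04]), 'opening': 0.08580675520753415}
side [[392.66615912   0.         310.9188267 ]
 [  0.         392.66615912 198.68574991]
 [  0.           0.           1.        ]] -0.030939858484953058 [ 0.82677282 -2.63091016  0.95411854] [0.45737547 0.29368846 0.86016228]
top [[366.67871891   0.         317.7567532 ]
 [  0.         366.67871891 201.10053283]
 [  0.           0.           1.        ]] -0.08137272194808193 [ 2.17183649 -2.13334721  0.18320743] [-0.022703    0.58313766  1.13113415]
```

View pics/side0.png

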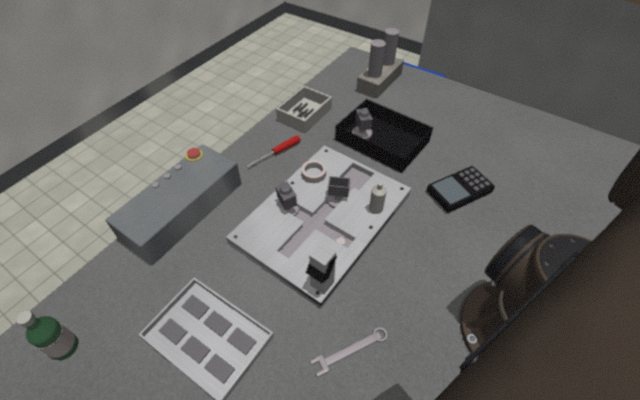

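View pics/top0.png

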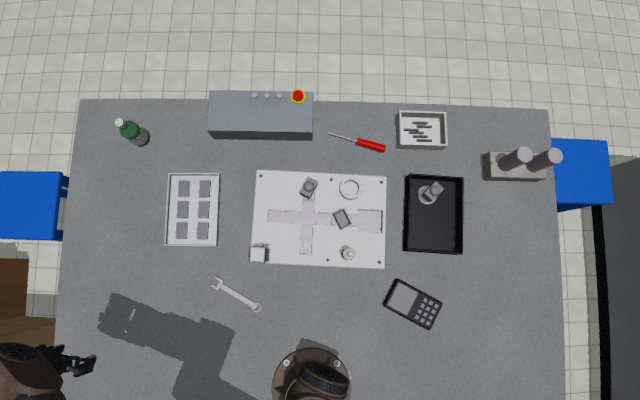

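Top view: the track is at about (253–387, 170–268), with the window at its right end (world −y). One holder is in the main slot at (342,219) and one in the far bay at (309,187). Next I zoom in to measure.

```bash
cat > h.py <<'E'
import numpy as np, cv2
from rig import *
def cast(f,uv,z):
    K=f['camera_matrix'];R=cv2.Rodrigues(np.array(f['rvec']))[0];t=np.array(f['tvec']).ravel()
    p=cv2.undistortPoints(np.array(uv,float).reshape(-1,1,2),K,np.array([f['k1'],0,0,0,0.])).reshape(-1,2)
    d=np.c_[p,np.ones(len(p))]@R; c=-R.T@t
    return c+d*((z-c[2])/d[:,2:3])
def proj(f,P):
    return cv2.projectPoints(np.array(P,float).reshape(-1,3),np.array(f['rvec']),np.array(f['tvec']),f['camera_matrix'],np.array([f['k1'],0,0,0,0.]))[0].reshape(-1,2)
E
python3 - <<'E'
from h import *
f=grab_frame('top');g=grab_frame('side');im=f['img']
a=cv2.resize(im[160:275,245:475],None,fx=3.4,fy=3.4,interpolation=cv2.INTER_CUBIC)
b=cv2.resize(g['img'][90:305,220:440],None,fx=1.8,fy=1.8,interpolation=cv2.INTER_CUBIC)
cv2.imwrite('pics/ta.png',a[:,:,::-1]);cv2.imwrite('pics/sb.png',b[:,:,::-1])
R=cv2.Rodrigues(f['rvec'])[0];print('cam',-R.T@f['tvec'])
# track top outline
hsv=cv2.cvtColor(im,cv2.COLOR_RGB2HSV)
m=((hsv[...,2]>165)).astype(np.uint8);m[:,:240]=0;m[:,395:]=0;m[:160]=0;m[280:]=0
m=cv2.morphologyEx(m,cv2.MORPH_CLOSE,np.ones((5,5)))
c=max(cv2.findContours(m,0,1)[0],key=cv2.contourArea)
w=cast(f,c.reshape(-1,2),0.032)
r=cv2.minAreaRect((w[:,:2]*1000).astype(np.float32));print('track',r,cv2.boxPoints(r))
m=((hsv[...,2]<45)).astype(np.uint8);m[:,:395]=0;m[:,470:]=0;m[:165]=0;m[262:]=0
m=cv2.morphologyEx(m,cv2.MORPH_OPEN,np.ones((2,2)))
c=max(cv2.findContours(m,0,1)[0],key=cv2.contourArea)
w=cast(f,c.reshape(-1,2),0.06)
r=cv2.minAreaRect((w[:,:2]*1000).astype(np.float32));print('crate',r,cv2.boxPoints(r))
E
```

```text
cam [0.40782598 0.0096126  1.20565957]
track ((530.2164306640625, -17.92413330078125), (427.8728332519531, 301.0723876953125), 88.10297393798828) [[ 372.68076 -226.76006]
 [ 673.5881  -236.72655]
 [ 687.7521   190.91179]
 [ 386.8448   200.87828]]
crate ((545.788818359375, -383.70123291015625), (191.81410217285156, 247.30996704101562), 87.6298599243164) [[ 418.2734  -474.4125 ]
 [ 665.37177 -484.63998]
 [ 673.3042  -292.98996]
 [ 426.20587 -282.76248]]
```

View pics/ta.png

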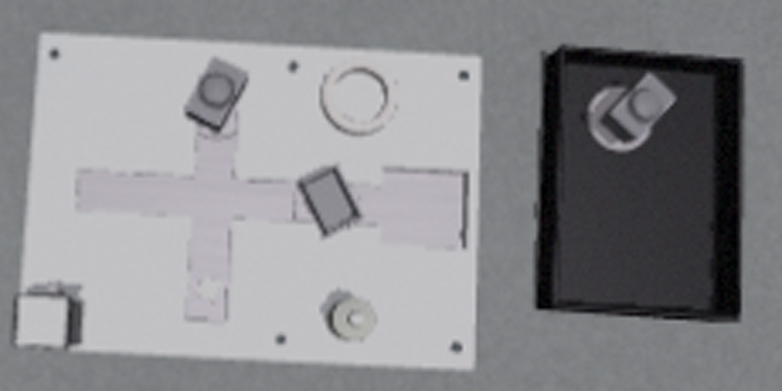

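View pics/sb.png

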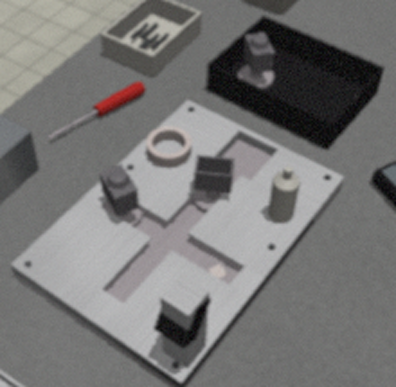

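```bash
cat >> h.py <<'E'
TH=np.radians(-1.9);TO=np.array([.5305,-.0094])
RT=np.array([[np.cos(TH),-np.sin(TH)],[np.sin(TH),np.cos(TH)]])
t2w=lambda p:TO+RT@np.array(p,float)
w2t=lambda p:RT.T@(np.array(p)[:2]-TO)
def move(xy,z,yang=None):
    "tool-frame shift to world target; yang = wanted world angle (deg) of tool y (mod 180)"
    from scipy.spatial.transform import Rotation as Ro
    s=get_obs();q=s['tcp_rot'];M=Ro.from_quat([q[1],q[2],q[3],q[0]]).as_matrix()
    d=M.T@(np.r_[xy,z]-s['tool_pos']);a=np.degrees(np.arctan2(M[1,1],M[0,1]))
    wz=0 if yang is None else -((yang-a+90)%180-90)
    print('at',s['tool_pos'].round(4),'yang',round(a,2),'shift mm',(d*1000).round(1),'wz',round(wz,2),'j',s['joints'].round(2),'t',s['time'])
E
python3 - <<'E'
from h import *
f=grab_frame('top');g=grab_frame('side')
cr=lambda p:np.array(p,float)/3.4+[245,160]
o=cast(f,cr([(298,178),(338,166),(360,219),(322,236)])-.35,.088)
c=o.mean(0);print('open',c,'track',w2t(c))
for i in range(4):
    d=o[(i+1)%4]-o[i];print(np.linalg.norm(d)*1e3,np.degrees(np.arctan2(d[1],d[0])))
c=cast(f,cr([(217,90)])-.35,.106)[0];print('capped boss',c,w2t(c))
d=np.diff(cast(f,cr([(213,57),(249,70),(249,70),(221,125)]),.09),axis=0);print(np.degrees(np.arctan2(d[:,1],d[:,0])),np.linalg.norm(d,axis=1))
# side view check
sb=lambda p:np.array(p,float)/1.8+[220,90]
print('side open top centre',w2t(cast(g,sb([(216,168)])-.3,.088)[0]),'boss',w2t(cast(g,sb([(116,173)]),.106)[0]))
for z in (.088,.1,.106): print('stored boss',cast(f,cr([(648,100)])-.35,z-.007)[0])
print('stored foot',cast(f,cr([(618,118)])-.35,.015)[0])
print('win',t2w((0,-.171)),'crate ctr',(.5458,-.3837))
P=[[*t2w(p),z] for p,z in [((.037,-.212),.032),((-.037,-.212),.032),((.037,-.130),.032),((-.037,-.13),.032),((.019,.177),.032),((-.019,.177),.032),((-.135,.03+.019),.032)]]
print((proj(f,P)-[245,160])*3.4)
move(t2w((0,-.08)),.2)
E
```

```text
open [ 0.52463844 -0.08533588  0.088     ] track [-0.00334067 -0.07608847]
37.98733687612565 -72.18853551076936
51.85928041466822 -157.12138257788055
37.700886091165486 114.95648461316416
56.58162656792597 23.04345260765386
capped boss [0.61973852 0.01797489 0.106     ] [0.08828184 0.03031856]
[-109.07489529    0.          154.44854062] [0.03503138 0.         0.05695088]
side open top centre [-0.00449462 -0.07332422] boss [0.09495608 0.03332402]
stored boss [ 0.62366279 -0.38306062  0.081     ]
stored boss [ 0.62135984 -0.37887084  0.093     ]
stored boss [ 0.62020836 -0.37677595  0.099     ]
stored foot [ 0.61767976 -0.37532674  0.015     ]
win [ 0.52483046 -0.18030599] crate ctr (0.5458, -0.3837)
[[466.80175072 169.66599474]
 [464.89353136 247.13726819]
 [381.39454355 165.26190951]
 [378.72080926 242.89536256]
 [ 57.68405644 167.28230722]
 [ 54.82199144 207.17914089]
 [183.36841603 338.27118421]]
at [0.1454 0.6078 0.2311] yang 76.55 shift mm [-534.2 -589.    31.3] wz 0 j [ 1.23  0.49  1.56 -0.    1.09 -0.11] t 0.3
```

The open cup sits in the main slot at about track (−2,−76) mm, closing direction about 112°. The capped holder is in the +x bay, and the sticker is in the −x bay. Predicted window corners match the picture, so I start moving.

{"op": "apply_moves", "data": {"rows": [{"x": -0.368,"y": -0.229,"z": 0,"wz": -35},{"x": -0.368,"y": -0.229,"z": 0,"wz": -35},{"x": -0.368,"y": -0.229,"z": 0,"wz": -35},{"x": -0.368,"y": -0.229,"z": 0,"wz": -35},{"x": -0.368,"y": -0.229,"z": 0,"wz": -35},{"x": -0.368,"y": -0.229,"z": 0,"wz": -35},{"x": -0.368,"y": -0.229,"z": 0,"wz": -35},{"x": -0.368,"y": -0.229,"z": 0,"wz": -35}], "grip_force": 60}}

```text
invalid input
```

```bash
python3 -c "
from h import *
move((.5265,-.0855),.2,112)"
```

```text
at [0.1454 0.6078 0.2311] yang 76.55 shift mm [-532.  -585.6   31.3] wz -35.45 j [ 1.23  0.49  1.56 -0.    1.09 -0.11] t 0.3
```

{"op": "apply_moves", "data": {"rows": [{"x": -0.368,"y": -0.229,"z": 0,"wx": 0,"wy": 0,"wz": -35,"grip": -1},{"x": -0.368,"y": -0.229,"z": 0,"wx": 0,"wy": 0,"wz": -35,"grip": -1},{"x": -0.368,"y": -0.229,"z": 0,"wx": 0,"wy": 0,"wz": -35,"grip": -1},{"x": -0.368,"y": -0.229,"z": 0,"wx": 0,"wy": 0,"wz": -35,"grip": -1},{"x": -0.368,"y": -0.229,"z": 0,"wx": 0,"wy": 0,"wz": -35,"grip": -1},{"x": -0.368,"y": -0.229,"z": 0,"wx": 0,"wy": 0,"wz": -35,"grip": -1},{"x": -0.368,"y": -0.229,"z": 0,"wx": 0,"wy": 0,"wz": -35,"grip": -1},{"x": -0.368,"y": -0.229,"z": 0,"wx": 0,"wy": 0,"wz": -35,"grip": -1}], "grip_force": 60}}

```text
time: 0.97
tool_pos: [0.3728, 0.3774, 0.2315]
tcp_rot: [0.0, -0.187, 0.982, 0.0]
ft_force: [-0.5, 1.4, 0.3]
opening: 0.0853
finger_force: 0.0
```

```bash
python3 -c "
from h import *
move((.5265,-.0855),.2,112)"
```

```text
at [0.3728 0.3774 0.2315] yang 111.57 shift mm [  27.3 -487.    31.4] wz -0.43 j [ 0.67  0.36  1.79  0.    0.99 -1.28] t 0.9667
```

{"op": "apply_moves", "data": {"rows": [{"x": 0.027,"y": -0.487,"z": 0,"wx": 0,"wy": 0,"wz": 0,"grip": -1},{"x": 0.027,"y": -0.487,"z": 0,"wx": 0,"wy": 0,"wz": 0,"grip": -1},{"x": 0.027,"y": -0.487,"z": 0,"wx": 0,"wy": 0,"wz": 0,"grip": -1},{"x": 0.027,"y": -0.487,"z": 0,"wx": 0,"wy": 0,"wz": 0,"grip": -1},{"x": 0.027,"y": -0.487,"z": 0,"wx": 0,"wy": 0,"wz": 0,"grip": -1},{"x": 0.027,"y": -0.487,"z": 0,"wx": 0,"wy": 0,"wz": 0,"grip": -1},{"x": 0.027,"y": -0.487,"z": 0,"wx": 0,"wy": 0,"wz": 0,"grip": -1},{"x": 0.027,"y": -0.487,"z": 0,"wx": 0,"wy": 0,"wz": 0,"grip": -1}]}}

```text
time: 1.63
tool_pos: [0.4771, 0.0606, 0.2315]
tcp_rot: [0.0, -0.187, 0.982, 0.0]
ft_force: [1.2, 0.1, 0.3]
opening: 0.0852
finger_force: 0.0
```

```bash
python3 -c "
from h import *
move((.5265,-.0855),.2,112)"
```

```text
at [0.4771 0.0606 0.2315] yang 111.55 shift mm [   7.7 -154.    31.5] wz -0.45 j [-0.01  0.29  1.9   0.    0.95 -1.96] t 1.6333
```

{"op": "apply_moves", "data": {"rows": [{"x": 0.008,"y": -0.154,"z": 0.02,"wx": 0,"wy": 0,"wz": -0.4,"grip": -1},{"x": 0.008,"y": -0.154,"z": 0.02,"wx": 0,"wy": 0,"wz": -0.4,"grip": -1},{"x": 0.008,"y": -0.154,"z": 0.02,"wx": 0,"wy": 0,"wz": -0.4,"grip": -1},{"x": 0.008,"y": -0.154,"z": 0.02,"wx": 0,"wy": 0,"wz": -0.4,"grip": -1},{"x": 0.008,"y": -0.154,"z": 0.02,"wx": 0,"wy": 0,"wz": -0.4,"grip": -1}]}}

```text
time: 2.05
tool_pos: [0.5272, -0.0882, 0.2103]
tcp_rot: [-0.0, -0.188, 0.982, -0.0]
ft_force: [-0.3, -0.1, -0.3]
opening: 0.0858
finger_force: 0.0
```

```bash
python3 -c "
from h import *
f=grab_frame('wrist');cv2.imwrite('pics/w1.png',f['img'][:,:,::-1])
c=np.array([.5265,-.0855]);L=np.array([np.cos(.384),np.sin(.384)]);S=np.array([-L[1],L[0]])
print(proj(f,[[*(c+a*.028*L+b*.018*S),.088] for a,b in((1,1),(1,-1),(-1,-1),(-1,1))]))
move((.5265,-.0855),.055,112)"
```

```text
[[342.07584656 219.77956249]
 [302.51416433 219.95044451]
 [301.31903945 158.59636228]
 [343.02395383 158.40720556]]
at [ 0.5263 -0.086   0.2106] yang 111.74 shift mm [ -0.4   0.3 155.6] wz -0.26 j [-0.29  0.39  1.81 -0.    0.95 -2.24] t 2.1
```

View pics/w1.png

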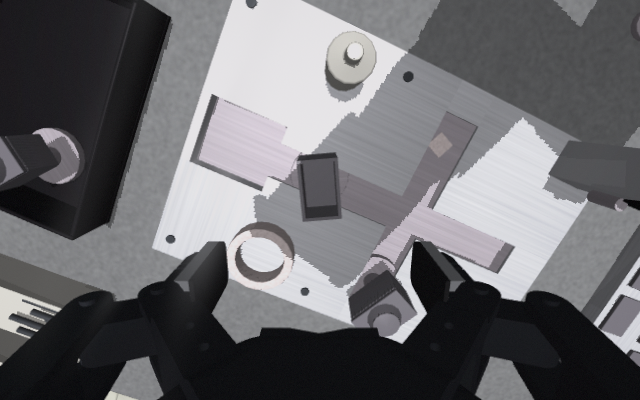

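```bash
python3 -c "
from h import *
f=grab_frame('wrist')
o=cast(f,[(298,155),(337,152),(341,218),(303,221)],.088);c=o.mean(0);print(c,w2t(c))
for i in range(4):
    d=o[(i+1)%4]-o[i];print(np.linalg.norm(d)*1e3,np.degrees(np.arctan2(d[1],d[0])))
b=cast(f,[(384,316)],.106)[0];print(b,w2t(b))
move(c[:2],.055,108.5)"
```

```text
[ 0.52418674 -0.08604272  0.088     ] [-0.00376869 -0.0768099 ]
33.65996647227286 116.13908639714997
60.02994846546152 26.082252336149583
34.70818969536463 -63.49102596558822
60.264154037504824 -154.91349023030244
[0.61260038 0.01387031 0.106     ] [0.08128371 0.02597957]
at [ 0.5259 -0.0844  0.2109] yang 111.82 shift mm [  2.1  -1.  155.9] wz 3.32 j [-0.28  0.38  1.81  0.    0.95 -2.24] t 2.15
```

{"op": "apply_moves", "data": {"rows": [{"x": 0.002,"y": -0.001,"z": 0.04,"wx": 0,"wy": 0,"wz": -3.3,"grip": -1},{"x": 0.002,"y": -0.001,"z": 0.08,"wx": 0,"wy": 0,"wz": -3.3,"grip": -1},{"x": 0.002,"y": -0.001,"z": 0.12,"wx": 0,"wy": 0,"wz": -3.3,"grip": -1},{"x": 0.002,"y": -0.001,"z": 0.161,"wx": 0,"wy": 0,"wz": -3.3,"grip": -1},{"x": 0.002,"y": -0.001,"z": 0.161,"wx": 0,"wy": 0,"wz": -3.3,"grip": -1},{"x": 0.002,"y": -0.001,"z": 0.161,"wx": 0,"wy": 0,"wz": -3.3,"grip": 1},{"x": 0.002,"y": -0.001,"z": 0.161,"wx": 0,"wy": 0,"wz": -3.3,"grip": 1},{"x": 0.002,"y": -0.001,"z": 0.161,"wx": 0,"wy": 0,"wz": -3.3,"grip": 1}], "grip_force": 60}}

```text
time: 2.82
tool_pos: [0.5257, -0.0851, 0.053]
tcp_rot: [0.002, -0.219, 0.976, -0.001]
ft_force: [-0.5, 0.8, 0.4]
opening: 0.0516
finger_force: 0.0
```

{"op": "apply_moves", "data": {"rows": [{"x": 0,"y": 0,"z": 0,"wx": 0,"wy": 0,"wz": 0,"grip": 1},{"x": 0,"y": 0,"z": 0,"wx": 0,"wy": 0,"wz": 0,"grip": 1},{"x": 0,"y": 0,"z": 0,"wx": 0,"wy": 0,"wz": 0,"grip": 1},{"x": 0,"y": 0,"z": 0,"wx": 0,"wy": 0,"wz": 0,"grip": 1}]}}

```text
time: 3.15
tool_pos: [0.5256, -0.0854, 0.0529]
tcp_rot: [0.002, -0.219, 0.976, -0.001]
ft_force: [-0.3, 1.3, 12.9]
opening: 0.0356
finger_force: 59.0
```

```bash
python3 -c "
from h import *
s=get_obs();print(w2t(s['tool_pos']),s['opening'],s['ft_force'],s['moment'])
T=s['tool_pos'][2]
move(t2w((0,-.04)),T);move(t2w((0,.139)),T)
f=grab_frame('wrist');cv2.imwrite('pics/w2.png',f['img'][:,:,::-1])"
```

```text
[-0.00233289 -0.07612084] 0.03563623592819829 [-0.28029894  1.33564861 12.90891004] [0.47161576 0.25816565 0.06662771]
at [ 0.5256 -0.0854  0.0529] yang 115.24 shift mm [-18.6  31.1  -0. ] wz 0 j [-0.29  0.62  1.95  0.    0.57 -2.3 ] t 3.15
at [ 0.5256 -0.0854  0.0529] yang 115.24 shift mm [-100.2  190.4   -0.2] wz 0 j [-0.29  0.62  1.95  0.    0.57 -2.3 ] t 3.15
```

Gripped, opening 35.6 mm at 59 N. Now I slide the open holder along the slot to the station.

{"op": "apply_moves", "data": {"rows": [{"x": -0.003,"y": 0.002,"z": -0.0015,"wx": 0,"wy": 0,"wz": 0,"grip": 1},{"x": -0.015,"y": 0.024,"z": -0.0015,"wx": 0,"wy": 0,"wz": 0,"grip": 1},{"x": -0.028,"y": 0.049,"z": -0.0015,"wx": 0,"wy": 0,"wz": 0,"grip": 1},{"x": -0.042,"y": 0.076,"z": -0.0015,"wx": 0,"wy": 0,"wz": 0,"grip": 1},{"x": -0.056,"y": 0.103,"z": -0.0015,"wx": 0,"wy": 0,"wz": 0,"grip": 1},{"x": -0.07,"y": 0.13,"z": -0.0015,"wx": 0,"wy": 0,"wz": 0,"grip": 1},{"x": -0.084,"y": 0.157,"z": -0.0015,"wx": 0,"wy": 0,"wz": 0,"grip": 1},{"x": -0.095,"y": 0.178,"z": -0.0015,"wx": 0,"wy": 0,"wz": 0,"grip": 1}], "grip_force": 60}}

```text
time: 3.87
tool_pos: [0.5346, 0.1185, 0.053]
tcp_rot: [0.001, -0.219, 0.976, 0.0]
ft_force: [-0.1, -1.2, -2.7]
opening: 0.0354
finger_force: 60.2
```

```bash
python3 -c "
from h import *
s=get_obs();print(w2t(s['tool_pos']),s['opening'],s['ft_force'],s['moment'])
move(t2w((.001,.139)),.053)"
```

```text
[-0.00018038  0.12801023] 0.03536532071076643 [-0.13323106 -1.15849476 -2.68831558] [-0.03277666 -0.03199052 -0.01149728]
at [0.5346 0.1185 0.053 ] yang 115.28 shift mm [-6.1  9.2 -0. ] wz 0 j [ 0.1   0.63  1.91  0.    0.6  -1.91] t 3.8667
```

{"op": "apply_moves", "data": {"rows": [{"x": -0.006,"y": 0.009,"z": 0,"wx": 0,"wy": 0,"wz": 0,"grip": 1},{"x": -0.006,"y": 0.009,"z": 0,"wx": 0,"wy": 0,"wz": 0,"grip": 1},{"x": -0.006,"y": 0.009,"z": 0.001,"wx": 0,"wy": 0,"wz": 0,"grip": 1},{"x": -0.006,"y": 0.009,"z": 0.001,"wx": 0,"wy": 0,"wz": 0,"grip": 1}]}}

```text
time: 4.2
tool_pos: [0.5371, 0.1275, 0.0529]
tcp_rot: [0.002, -0.218, 0.976, 0.001]
ft_force: [-1.2, 12.4, 16.5]
opening: 0.0353
finger_force: 62.5
```

```bash
python3 -c "
from h import *
s=get_obs();print(w2t(s['tool_pos']),s['opening'],s['ft_force'],s['moment'])
f=grab_frame('side');cv2.imwrite('pics/s2.png',cv2.resize(f['img'][150:300,220:420],None,fx=3,fy=3)[:,:,::-1])"
```

```text
[0.0020073  0.13708403] 0.03526468556331234 [-1.24426476 12.36949592 16.5167899 ] [2.06725915 0.55365515 0.01166897]
```

View pics/s2.png

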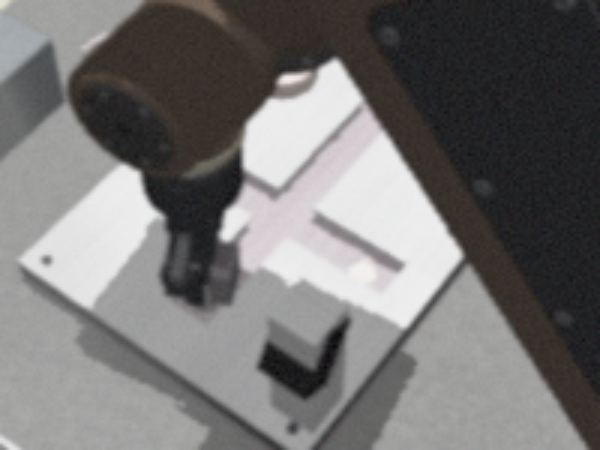

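{"op": "apply_moves", "data": {"rows": [{"x": 0,"y": 0,"z": -0.001,"wx": 0,"wy": 0,"wz": 0,"grip": 1},{"x": 0,"y": 0,"z": -0.001,"wx": 0,"wy": 0,"wz": 0,"grip": -1},{"x": 0,"y": 0,"z": -0.001,"wx": 0,"wy": 0,"wz": 0,"grip": -1},{"x": 0,"y": 0,"z": -0.001,"wx": 0,"wy": 0,"wz": 0,"grip": -1},{"x": 0,"y": 0,"z": -0.001,"wx": 0,"wy": 0,"wz": 0,"grip": -1},{"x": 0,"y": 0,"z": -0.03,"wx": 0,"wy": 0,"wz": 0,"grip": -1},{"x": 0,"y": 0,"z": -0.07,"wx": 0,"wy": 0,"wz": 0,"grip": -1},{"x": 0,"y": 0,"z": -0.11,"wx": 0,"wy": 0,"wz": 0,"grip": -1}]}}

```text
time: 4.92
tool_pos: [0.5355, 0.1266, 0.1613]
tcp_rot: [-0.001, -0.218, 0.976, 0.0]
ft_force: [0.5, 0.6, 1.0]
opening: 0.0856
finger_force: 0.0
```

```bash
python3 -c "
from h import *
move(t2w((.089,.03)),.2,67)
move(t2w((.0,.03)),.2,67)"
```

```text
at [0.5355 0.1266 0.1613] yang 115.23 shift mm [ -30.3 -134.8  -38.9] wz 48.23 j [ 0.11  0.47  1.82  0.    0.85 -1.9 ] t 4.9167
at [0.5355 0.1266 0.1613] yang 115.23 shift mm [ 48.9 -94.2 -38.7] wz 48.23 j [ 0.11  0.47  1.82  0.    0.85 -1.9 ] t 4.9167
```

{"op": "apply_moves", "data": {"rows": [{"x": -0.03,"y": -0.135,"z": -0.05,"wx": 0,"wy": 0,"wz": 48,"grip": -1},{"x": -0.03,"y": -0.135,"z": -0.05,"wx": 0,"wy": 0,"wz": 48,"grip": -1},{"x": -0.03,"y": -0.135,"z": -0.05,"wx": 0,"wy": 0,"wz": 48,"grip": -1},{"x": -0.03,"y": -0.135,"z": -0.05,"wx": 0,"wy": 0,"wz": 48,"grip": -1},{"x": -0.03,"y": -0.135,"z": -0.05,"wx": 0,"wy": 0,"wz": 48,"grip": -1},{"x": -0.03,"y": -0.135,"z": -0.05,"wx": 0,"wy": 0,"wz": 48,"grip": -1},{"x": -0.03,"y": -0.135,"z": -0.05,"wx": 0,"wy": 0,"wz": 48,"grip": -1},{"x": -0.03,"y": -0.135,"z": -0.05,"wx": 0,"wy": 0,"wz": 48,"grip": -1}]}}

```text
time: 5.58
tool_pos: [0.6207, 0.0172, 0.2105]
tcp_rot: [-0.0, 0.199, 0.98, -0.0]
ft_force: [-1.8, -0.2, 0.1]
opening: 0.0855
finger_force: 0.0
```

```bash
python3 -c "
from h import *
f=grab_frame('wrist');cv2.imwrite('pics/w3.png',f['img'][:,:,::-1])
print(proj(f,[[*t2w((0,.14)),.088],[*t2w((.089,.03)),.088]]))
f=grab_frame('top');cv2.imwrite('pics/t3.png',f['img'][:,:,::-1])
move(t2w((.089,.03)),.2,67)"
```

```text
[[408.47057241  38.8436338 ]
 [319.34585928 189.13488194]]
at [0.6207 0.0175 0.2106] yang 67.43 shift mm [ 0.3 -0.  10.6] wz 0.43 j [-0.08  0.51  1.59  0.    1.04 -1.25] t 5.6833
```

View pics/w3.png

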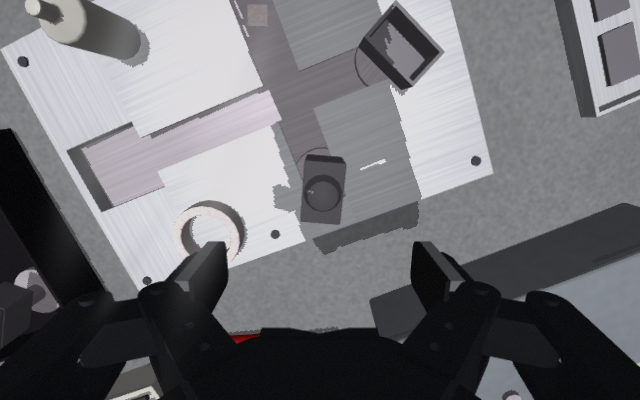

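```bash
python3 -c "
from h import *
f=grab_frame('wrist')
o=cast(f,[(397,1),(443,50),(409,90),(358,40)],.088);c=o.mean(0);print(c,w2t(c))
print(np.linalg.norm(np.diff(o,axis=0),axis=1))
for zt in (.088,.093):
  o=cast(f,[(304,165),(346,163),(342,222),(301,222)],zt);c=o.mean(0);print(c,w2t(c))
  for i in range(4):
    d=o[(i+1)%4]-o[i];print(np.linalg.norm(d)*1e3,np.degrees(np.arctan2(d[1],d[0])))
b=cast(f,[(322,194)],.104)[0];print(b,w2t(b))
g=grab_frame('top');i=g['img'][160:275,245:395];cv2.imwrite('pics/t4.png',cv2.resize(i,None,fx=5,fy=5,interpolation=2)[:,:,::-1])
print((proj(g,[[*t2w((0,.14)),.088]])-[245,160])*5)
"
```

```text
[0.5372504  0.12375665 0.088     ] [0.00233185 0.13330725]
[0.05241511 0.03991821 0.05723434]
[0.62569339 0.01948494 0.088     ] [0.09418337 0.03202521]
36.489867501893464 70.19367754547385
54.25705960538429 -25.125327316476817
37.418492870371594 -112.56245271940686
52.558066952944834 153.7317756448967
[0.62446401 0.01991952 0.093     ] [0.09294026 0.03241879]
35.80101771279937 70.19367754547385
53.232803650930734 -25.12532731647683
36.71211264247307 -112.56245271940686
51.56588430569759 153.7317756448967
[0.62159254 0.01985858 0.104     ] [0.09007238 0.03226268]
[[131.04322004 268.24664744]]
```

View pics/t4.png

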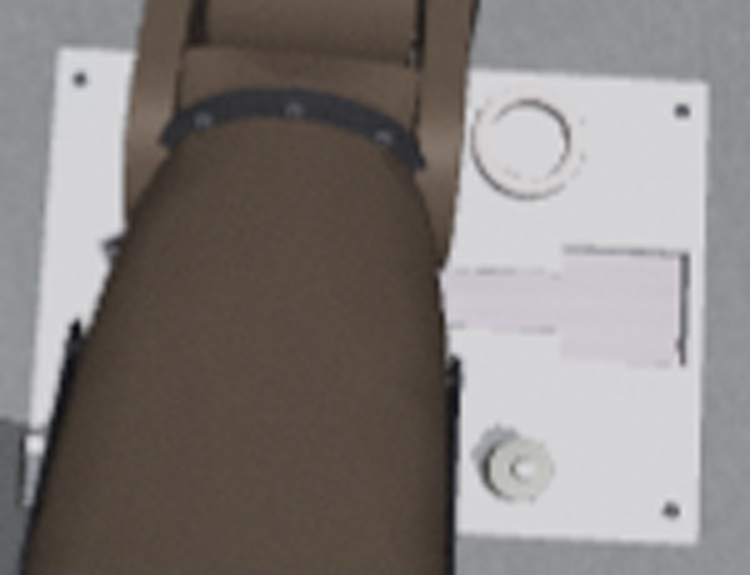

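{"op": "apply_moves", "data": {"rows": [{"x": -0.001,"y": 0.003,"z": 0.04,"wx": 0,"wy": 0,"wz": 1,"grip": -1},{"x": -0.001,"y": 0.003,"z": 0.08,"wx": 0,"wy": 0,"wz": 1,"grip": -1},{"x": -0.001,"y": 0.003,"z": 0.12,"wx": 0,"wy": 0,"wz": 1,"grip": -1},{"x": -0.001,"y": 0.003,"z": 0.158,"wx": 0,"wy": 0,"wz": 1,"grip": -1},{"x": -0.001,"y": 0.003,"z": 0.158,"wx": 0,"wy": 0,"wz": 1,"grip": -1},{"x": -0.001,"y": 0.003,"z": 0.158,"wx": 0,"wy": 0,"wz": 1,"grip": 1},{"x": -0.001,"y": 0.003,"z": 0.158,"wx": 0,"wy": 0,"wz": 1,"grip": 1},{"x": -0.001,"y": 0.003,"z": 0.158,"wx": 0,"wy": 0,"wz": 1,"grip": 1}], "grip_force": 60}}

```text
time: 6.45
tool_pos: [0.6242, 0.02, 0.0555]
tcp_rot: [0.002, 0.206, 0.979, 0.0]
ft_force: [-1.0, -0.1, 0.8]
opening: 0.0517
finger_force: 0.0
```

{"op": "apply_moves", "data": {"rows": [{"x": 0,"y": 0,"z": 0,"wx": 0,"wy": 0,"wz": 0,"grip": 1},{"x": 0,"y": 0,"z": 0,"wx": 0,"wy": 0,"wz": 0,"grip": 1},{"x": 0,"y": 0,"z": 0,"wx": 0,"wy": 0,"wz": 0,"grip": 1},{"x": 0,"y": 0,"z": -0.001,"wx": 0,"wy": 0,"wz": 0,"grip": 1},{"x": 0,"y": 0,"z": -0.001,"wx": 0,"wy": 0,"wz": 0,"grip": 1}], "grip_force": 80}}

```text
time: 6.87
tool_pos: [0.6234, 0.02, 0.0554]
tcp_rot: [0.001, 0.206, 0.979, 0.0]
ft_force: [-1.6, -1.6, 9.4]
opening: 0.0359
finger_force: 78.8
```

```bash
python3 -c "
from h import *
s=get_obs();print(w2t(s['tool_pos']),s['opening'],s['ft_force'],s['moment'])
T=s['tool_pos'][2]
f=grab_frame('wrist');cv2.imwrite('pics/w4.png',f['img'][:,:,::-1])
move(t2w((0,.03)),T)"
```

```text
[0.09190223 0.03245354] 0.035908302399026856 [-1.57714262 -1.63238258  9.40120346] [0.11616843 0.22336889 0.01047044]
at [0.6234 0.02   0.0554] yang 66.25 shift mm [ 84.4 -36.5  -0.2] wz 0 j [-0.07  0.7   1.71  0.    0.73 -1.23] t 6.9167
```

{"op": "apply_moves", "data": {"rows": [{"x": 0.01,"y": -0.006,"z": -0.001,"wx": 0,"wy": 0,"wz": 0,"grip": 1},{"x": 0.025,"y": -0.012,"z": -0.001,"wx": 0,"wy": 0,"wz": 0,"grip": 1},{"x": 0.043,"y": -0.019,"z": -0.001,"wx": 0,"wy": 0,"wz": 0,"grip": 1},{"x": 0.061,"y": -0.027,"z": -0.001,"wx": 0,"wy": 0,"wz": 0,"grip": 1},{"x": 0.077,"y": -0.034,"z": -0.001,"wx": 0,"wy": 0,"wz": 0,"grip": 1},{"x": 0.084,"y": -0.037,"z": -0.001,"wx": 0,"wy": 0,"wz": 0,"grip": 1},{"x": 0.084,"y": -0.037,"z": -0.001,"wx": 0,"wy": 0,"wz": 0,"grip": 1}]}}

```text
time: 7.5
tool_pos: [0.5296, 0.0201, 0.0556]
tcp_rot: [-0.001, 0.206, 0.979, -0.0]
ft_force: [-6.0, -0.1, 5.6]
opening: 0.0357
finger_force: 78.5
```

```bash
python3 -c "
from h import *
s=get_obs();print(w2t(s['tool_pos']),s['opening'],s['ft_force'],s['moment'])
move(t2w((0,-.171)),s['tool_pos'][2])"
```

```text
[-0.00185232  0.029411  ] 0.03570272568739237 [-5.98088729 -0.05694149  5.62154187] [0.12736446 1.01567817 0.03886693]
at [0.5296 0.0201 0.0556] yang 66.26 shift mm [ -76.3 -185.3   -0. ] wz 0 j [-0.09  0.61  1.95 -0.    0.58 -1.24] t 7.5
```

{"op": "apply_moves", "data": {"rows": [{"x": -0.007,"y": -0.013,"z": -0.0005,"wx": 0,"wy": 0,"wz": 0,"grip": 1},{"x": -0.017,"y": -0.038,"z": -0.0005,"wx": 0,"wy": 0,"wz": 0,"grip": 1},{"x": -0.027,"y": -0.064,"z": -0.0005,"wx": 0,"wy": 0,"wz": 0,"grip": 1},{"x": -0.038,"y": -0.09,"z": -0.0005,"wx": 0,"wy": 0,"wz": 0,"grip": 1},{"x": -0.049,"y": -0.117,"z": -0.0005,"wx": 0,"wy": 0,"wz": 0,"grip": 1},{"x": -0.06,"y": -0.144,"z": -0.0005,"wx": 0,"wy": 0,"wz": 0,"grip": 1},{"x": -0.069,"y": -0.167,"z": -0.0005,"wx": 0,"wy": 0,"wz": 0,"grip": 1},{"x": -0.076,"y": -0.183,"z": -0.0005,"wx": 0,"wy": 0,"wz": 0,"grip": 1}]}}

```text
time: 8.17
tool_pos: [0.5276, -0.1804, 0.0555]
tcp_rot: [0.0, 0.206, 0.978, -0.0]
ft_force: [0.1, 1.4, 0.9]
opening: 0.0358
finger_force: 78.1
```

{"op": "apply_moves", "data": {"rows": [{"x": 0,"y": -0.001,"z": 0.0005,"wx": 0,"wy": 0,"wz": 0,"grip": 1},{"x": 0,"y": -0.001,"z": 0.0005,"wx": 0,"wy": 0,"wz": 0,"grip": 1},{"x": 0,"y": -0.001,"z": 0.0005,"wx": 0,"wy": 0,"wz": 0,"grip": 1}]}}

```text
time: 8.42
tool_pos: [0.5277, -0.1802, 0.0555]
tcp_rot: [0.001, 0.206, 0.979, -0.0]
ft_force: [0.5, -5.2, 5.6]
opening: 0.0354
finger_force: 79.1
```

```bash
python3 -c "
from h import *
s=get_obs();print(w2t(s['tool_pos']),s['opening'],s['ft_force'],s['moment'])
f=grab_frame('side');g=grab_frame('top')
a=cv2.resize(f['img'][90:305,220:440],None,fx=2,fy=2);b=cv2.resize(g['img'][160:275,245:395],None,fx=2.4,fy=2.4)
b=cv2.copyMakeBorder(b,0,a.shape[0]-b.shape[0],0,0,0)
cv2.imwrite('pics/m5.png',np.hstack([a,b])[:,:,::-1])
move(t2w((0,-.171)),s['tool_pos'][2])"
```

```text
[ 0.00291131 -0.1708143 ] 0.03536656201705215 [ 0.48340426 -5.16935014  5.55360298] [-0.89455088 -0.05202846 -0.00297825]
at [ 0.5278 -0.1797  0.0555] yang 66.25 shift mm [ 2.4 -1.8  0. ] wz 0 j [-0.45  0.63  1.88 -0.    0.62 -1.6 ] t 8.5167
```

View pics/m5.png

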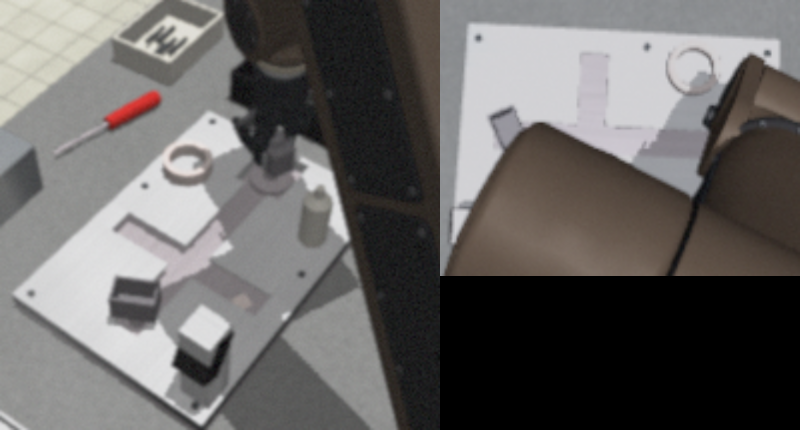

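```bash
python3 -c "
from h import *
f=grab_frame('side')
s=lambda p:np.array(p,float)/2+[220,90]-.25
print('capped foot',w2t(cast(f,s([(272,179)]),.02)[0]),'open top',w2t(cast(f,s([(135,289)]),.088)[0]))
move((.478,-.379),.18,66)"
```

```text
capped foot [-0.00048956 -0.16594718] open top [0.00260945 0.13630092]
at [ 0.5277 -0.1796  0.0555] yang 66.26 shift mm [ -35.1 -202.6 -124.4] wz 0.26 j [-0.45  0.63  1.88 -0.    0.62 -1.6 ] t 8.5667
```

Side view: the capped foot sits in the window at about track (0,−166…−171) mm, and the open cup is at about (2,136). Now I lift the capped holder and carry it to the crate.

{"op": "apply_moves", "data": {"rows": [{"x": 0,"y": 0,"z": -0.025,"wx": 0,"wy": 0,"wz": 0,"grip": 1},{"x": 0,"y": 0,"z": -0.055,"wx": 0,"wy": 0,"wz": 0,"grip": 1},{"x": 0,"y": 0,"z": -0.09,"wx": 0,"wy": 0,"wz": 0,"grip": 1},{"x": 0,"y": 0,"z": -0.12,"wx": 0,"wy": 0,"wz": 0,"grip": 1},{"x": -0.01,"y": -0.035,"z": -0.125,"wx": 0,"wy": 0,"wz": 0,"grip": 1},{"x": -0.02,"y": -0.075,"z": -0.125,"wx": 0,"wy": 0,"wz": 0,"grip": 1},{"x": -0.03,"y": -0.115,"z": -0.125,"wx": 0,"wy": 0,"wz": 0,"grip": 1},{"x": -0.035,"y": -0.15,"z": -0.125,"wx": 0,"wy": 0,"wz": 0,"grip": 1}]}}

```text
time: 9.23
tool_pos: [0.4983, -0.332, 0.1799]
tcp_rot: [0.0, 0.205, 0.979, -0.0]
ft_force: [1.4, 0.5, -1.4]
opening: 0.0353
finger_force: 78.6
```

```bash
python3 -c "
from h import *
s=get_obs();print(s['opening'],s['ft_force'],s['moment'])
move((.486,-.388),.18)"
```

```text
0.03526966820588436 [ 1.42103335  0.52026615 -1.38722317] [0.01586163 0.02222995 0.03682684]
at [ 0.4983 -0.332   0.1799] yang 66.3 shift mm [-11.2 -56.3  -0.1] wz 0 j [-0.7   0.51  1.68  0.    0.95 -1.86] t 9.2333
```

{"op": "apply_moves", "data": {"rows": [{"x": -0.008,"y": -0.03,"z": 0,"wx": 0,"wy": 0,"wz": 0,"grip": 1},{"x": -0.011,"y": -0.056,"z": 0,"wx": 0,"wy": 0,"wz": 0,"grip": 1},{"x": -0.011,"y": -0.056,"z": 0,"wx": 0,"wy": 0,"wz": 0,"grip": 1}]}}

```text
time: 9.48
tool_pos: [0.4847, -0.3897, 0.1792]
tcp_rot: [-0.0, 0.207, 0.978, -0.0]
ft_force: [-0.6, -0.4, -3.0]
opening: 0.0359
finger_force: 78.7
```

```bash
python3 -c "
from h import *
s=get_obs();print(s['opening'],s['ft_force'],s['moment'])
f=grab_frame('side');g=grab_frame('top')
a=cv2.resize(f['img'][60:210,300:460],None,fx=2.5,fy=2.5);b=cv2.resize(g['img'][160:285,380:500],None,fx=3,fy=3)
b=cv2.copyMakeBorder(b,0,a.shape[0]-b.shape[0],0,0,0)
cv2.imwrite('pics/m6.png',np.hstack([a,b])[:,:,::-1])
# crate rim corners predicted, side view crop coords
th=np.radians(-2.2)
P=[[.5458+x*np.cos(th)-y*np.sin(th),-.390+x*np.sin(th)+y*np.cos(th),.06] for x,y in((.125,.09),(.125,-.09),(-.125,-.09),(-.125,.09))]
print((proj(f,P)-[300,60])*2.5,(proj(g,P)-[380,160])*3+[400,0])
move((.486,-.388),.049)"
```

```text
0.03592279774816948 [-0.55311981 -0.43385577 -3.03158928] [ 0.03410129  0.04726479 -0.00131711]
[[ 92.42312275 164.71138492]
 [168.92297396  95.68670697]
 [339.26133811 166.6813319 ]
 [270.15705086 247.50461159]] [[486.52219617  43.05194569]
 [648.9876513   53.3156542 ]
 [649.62950099 285.07075533]
 [482.13277404 276.9286407 ]]
at [ 0.4855 -0.3861  0.1791] yang 66.18 shift mm [ -1.4  -1.7 130.1] wz 0 j [-0.78  0.54  1.63  0.    0.98 -1.93] t 9.5833
```

View pics/m6.png

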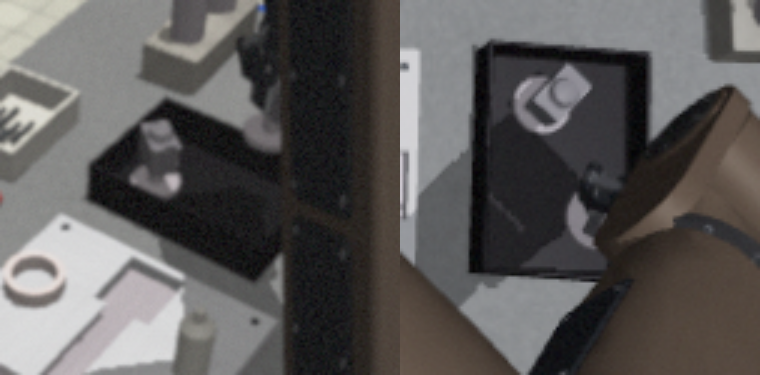

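The crate rim matches the prediction, and the capped holder hangs clear over the near half. I lower it.

{"op": "apply_moves", "data": {"rows": [{"x": 0,"y": 0,"z": 0.035,"wx": 0,"wy": 0,"wz": 0,"grip": 1},{"x": 0,"y": 0,"z": 0.07,"wx": 0,"wy": 0,"wz": 0,"grip": 1},{"x": 0,"y": 0,"z": 0.1,"wx": 0,"wy": 0,"wz": 0,"grip": 1},{"x": 0,"y": 0,"z": 0.118,"wx": 0,"wy": 0,"wz": 0,"grip": 1},{"x": 0,"y": 0,"z": 0.125,"wx": 0,"wy": 0,"wz": 0,"grip": 1},{"x": 0,"y": 0,"z": 0.128,"wx": 0,"wy": 0,"wz": 0,"grip": 1},{"x": 0,"y": 0,"z": 0.13,"wx": 0,"wy": 0,"wz": 0,"grip": 1},{"x": 0,"y": 0,"z": 0.13,"wx": 0,"wy": 0,"wz": 0,"grip": 1}]}}

```text
time: 10.25
tool_pos: [0.4863, -0.3859, 0.0507]
tcp_rot: [0.001, 0.205, 0.979, -0.0]
ft_force: [0.0, -0.3, -2.2]
opening: 0.0353
finger_force: 78.7
```

Not yet on the floor, so I go a little lower.

{"op": "apply_moves", "data": {"rows": [{"x": 0,"y": 0,"z": 0.001,"wx": 0,"wy": 0,"wz": 0,"grip": 1},{"x": 0,"y": 0,"z": 0.002,"wx": 0,"wy": 0,"wz": 0,"grip": 1},{"x": 0,"y": 0,"z": 0.002,"wx": 0,"wy": 0,"wz": 0,"grip": 1}]}}

```text
time: 10.5
tool_pos: [0.4859, -0.3863, 0.0485]
tcp_rot: [0.001, 0.206, 0.979, -0.0]
ft_force: [0.2, 0.2, -1.2]
opening: 0.0356
finger_force: 79.1
```

{"op": "apply_moves", "data": {"rows": [{"x": 0,"y": 0,"z": 0.001,"wx": 0,"wy": 0,"wz": 0,"grip": 1},{"x": 0,"y": 0,"z": 0.001,"wx": 0,"wy": 0,"wz": 0,"grip": 1},{"x": 0,"y": 0,"z": 0.001,"wx": 0,"wy": 0,"wz": 0,"grip": 1}]}}

```text
time: 10.75
tool_pos: [0.4859, -0.3864, 0.0484]
tcp_rot: [0.001, 0.206, 0.979, -0.0]
ft_force: [-1.7, 2.1, 11.8]
opening: 0.0355
finger_force: 79.4
```

Contact with the floor. I release and retreat.

{"op": "apply_moves", "data": {"rows": [{"x": 0,"y": 0,"z": -0.001,"wx": 0,"wy": 0,"wz": 0,"grip": 0.3},{"x": 0,"y": 0,"z": -0.001,"wx": 0,"wy": 0,"wz": 0,"grip": -1},{"x": 0,"y": 0,"z": -0.001,"wx": 0,"wy": 0,"wz": 0,"grip": -1},{"x": 0,"y": 0,"z": -0.001,"wx": 0,"wy": 0,"wz": 0,"grip": -1},{"x": 0,"y": 0,"z": -0.001,"wx": 0,"wy": 0,"wz": 0,"grip": -1},{"x": 0,"y": 0,"z": -0.03,"wx": 0,"wy": 0,"wz": 0,"grip": -1},{"x": 0,"y": 0,"z": -0.07,"wx": 0,"wy": 0,"wz": 0,"grip": -1},{"x": 0,"y": 0,"z": -0.11,"wx": 0,"wy": 0,"wz": 0,"grip": -1}]}}

```text
time: 11.42
tool_pos: [0.4852, -0.3857, 0.1572]
tcp_rot: [-0.001, 0.206, 0.979, 0.001]
ft_force: [0.1, -0.6, 0.6]
opening: 0.0855
finger_force: 0.0
```

{"op": "apply_moves", "data": {"rows": [{"x": 0,"y": 0,"z": -0.04,"wx": 0,"wy": 0,"wz": 0,"grip": -1},{"x": 0.02,"y": -0.035,"z": -0.08,"wx": 0,"wy": 0,"wz": 0,"grip": -1},{"x": 0.04,"y": -0.07,"z": -0.1,"wx": 0,"wy": 0,"wz": 0,"grip": -1},{"x": 0.06,"y": -0.1,"z": -0.1,"wx": 0,"wy": 0,"wz": 0,"grip": -1},{"x": 0.06,"y": -0.14,"z": -0.1,"wx": 0,"wy": 0,"wz": 0,"grip": -1},{"x": 0.06,"y": -0.18,"z": -0.1,"wx": 0,"wy": 0,"wz": 0,"grip": -1},{"x": 0.06,"y": -0.2,"z": -0.1,"wx": 0,"wy": 0,"wz": 0,"grip": -1},{"x": 0.06,"y": -0.2,"z": -0.1,"wx": 0,"wy": 0,"wz": 0,"grip": -1}]}}

```text
time: 12.08
tool_pos: [0.3475, -0.549, 0.2562]
tcp_rot: [-0.0, 0.208, 0.978, -0.0]
ft_force: [1.0, 0.2, -1.0]
opening: 0.0852
finger_force: 0.0
```

```bash
python3 -c "
from h import *
g=grab_frame('top')
cv2.imwrite('pics/m7.png',cv2.resize(g['img'][160:285,245:475],None,fx=3.4,fy=3.4,interpolation=2)[:,:,::-1])
print((proj(g,[[*t2w((0,.14)),.088]])-[245,160])*3.4)
move((.486,-.388),.049)"
```

```text
[[ 89.10938963 182.40772026]]
at [ 0.3486 -0.5469  0.2561] yang 66.06 shift mm [-61.2 200.9 207.1] wz 0 j [-1.11  0.5   1.47 -0.    1.17 -2.26] t 12.1333
```

View pics/m7.png

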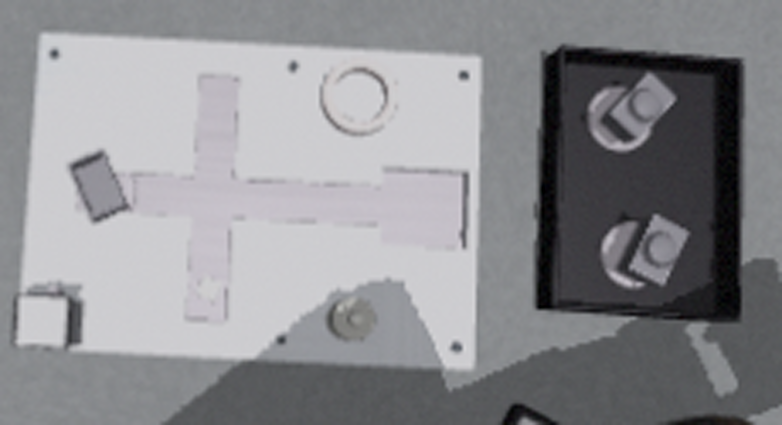

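Both units stand upright in the crate. The open cup at crop (99,185) reads several mm short of the station, predicted at (89,182). There is plenty of time, so I regrip it and slide it a little further.

```bash
python3 -c "
from h import *
g=grab_frame('top')
o=cast(g,np.array([(67,163),(104,150),(130,207),(96,222)])/3.4+[244.6,159.6],.088);c=o.mean(0);print(c,w2t(c))
for i in range(4):
    d=o[(i+1)%4]-o[i];print(np.linalg.norm(d)*1e3,np.degrees(np.arctan2(d[1],d[0])))
move((.537,.126),.23,115)"
```

```text
[0.53381511 0.12260105 0.088     ] [-0.00106323  0.13203839]
35.31302046707486 -69.2557605677373
57.07084870290282 -153.94911746361703
33.228328499347406 115.09178307870134
59.81201736065582 27.907672858917607
at [ 0.3495 -0.5455  0.2561] yang 66.14 shift mm [100.  689.9  26.8] wz -48.86 j [-1.1   0.5   1.47  0.    1.17 -2.26] t 12.1833
```

{"op": "apply_moves", "data": {"rows": [{"x": 0.1,"y": 0.69,"z": 0,"wx": 0,"wy": 0,"wz": 0,"grip": -1},{"x": 0.1,"y": 0.69,"z": 0,"wx": 0,"wy": 0,"wz": 0,"grip": -1},{"x": 0.1,"y": 0.69,"z": 0,"wx": 0,"wy": 0,"wz": 0,"grip": -1},{"x": 0.1,"y": 0.69,"z": 0,"wx": 0,"wy": 0,"wz": 0,"grip": -1},{"x": 0.1,"y": 0.69,"z": 0,"wx": 0,"wy": 0,"wz": 0,"grip": -1},{"x": 0.1,"y": 0.69,"z": 0,"wx": 0,"wy": 0,"wz": 0,"grip": -1},{"x": 0.1,"y": 0.69,"z": 0,"wx": 0,"wy": 0,"wz": 0,"grip": -1},{"x": 0.1,"y": 0.69,"z": 0,"wx": 0,"wy": 0,"wz": 0,"grip": -1}]}}

```text
time: 12.85
tool_pos: [0.4394, -0.2205, 0.257]
tcp_rot: [0.0, 0.205, 0.979, 0.0]
ft_force: [1.3, 0.7, -0.8]
opening: 0.0858
finger_force: 0.0
```

```bash
python3 -c "
from h import *
move((.5355,.125),.2,115.3)"
```

```text
at [ 0.4394 -0.2205  0.257 ] yang 66.32 shift mm [ 50.8 355.   57.1] wz -48.98 j [-0.6   0.27  1.84  0.    1.03 -1.76] t 12.85
```

{"op": "apply_moves", "data": {"rows": [{"x": 0.051,"y": 0.355,"z": 0.05,"wx": 0,"wy": 0,"wz": -49,"grip": -1},{"x": 0.051,"y": 0.355,"z": 0.05,"wx": 0,"wy": 0,"wz": -49,"grip": -1},{"x": 0.051,"y": 0.355,"z": 0.05,"wx": 0,"wy": 0,"wz": -49,"grip": -1},{"x": 0.051,"y": 0.355,"z": 0.05,"wx": 0,"wy": 0,"wz": -49,"grip": -1},{"x": 0.051,"y": 0.355,"z": 0.05,"wx": 0,"wy": 0,"wz": -49,"grip": -1},{"x": 0.051,"y": 0.355,"z": 0.05,"wx": 0,"wy": 0,"wz": -49,"grip": -1},{"x": 0.051,"y": 0.355,"z": 0.05,"wx": 0,"wy": 0,"wz": -49,"grip": -1},{"x": 0.051,"y": 0.355,"z": 0.05,"wx": 0,"wy": 0,"wz": -49,"grip": -1}]}}

```text
time: 13.52
tool_pos: [0.5273, 0.0976, 0.2108]
tcp_rot: [0.0, -0.223, 0.975, 0.0]
ft_force: [1.2, -0.7, 0.2]
opening: 0.0851
finger_force: 0.0
```

```bash
python3 -c "
from h import *
move((.5355,.125),.053,115.3)"
```

```text
at [0.5273 0.0976 0.2108] yang 115.73 shift mm [-19.3  21.2 157.8] wz 0.43 j [ 0.06  0.39  1.8   0.    0.95 -1.96] t 13.5167
```

{"op": "apply_moves", "data": {"rows": [{"x": -0.019,"y": 0.021,"z": 0,"wx": 0,"wy": 0,"wz": 0,"grip": -1},{"x": -0.019,"y": 0.021,"z": 0.04,"wx": 0,"wy": 0,"wz": 0,"grip": -1},{"x": -0.019,"y": 0.021,"z": 0.08,"wx": 0,"wy": 0,"wz": 0,"grip": -1},{"x": -0.019,"y": 0.021,"z": 0.12,"wx": 0,"wy": 0,"wz": 0,"grip": -1},{"x": -0.019,"y": 0.021,"z": 0.158,"wx": 0,"wy": 0,"wz": 0,"grip": -1},{"x": -0.019,"y": 0.021,"z": 0.158,"wx": 0,"wy": 0,"wz": 0,"grip": -1},{"x": -0.019,"y": 0.021,"z": 0.158,"wx": 0,"wy": 0,"wz": 0,"grip": 1},{"x": -0.019,"y": 0.021,"z": 0.158,"wx": 0,"wy": 0,"wz": 0,"grip": 1}], "grip_force": 40}}

```text
time: 14.18
tool_pos: [0.5367, 0.122, 0.0547]
tcp_rot: [0.001, -0.219, 0.976, -0.0]
ft_force: [0.3, 0.2, 0.5]
opening: 0.064
finger_force: 0.0
```

{"op": "apply_moves", "data": {"rows": [{"x": 0,"y": 0,"z": 0,"wx": 0,"wy": 0,"wz": 0,"grip": 1},{"x": 0,"y": 0,"z": 0,"wx": 0,"wy": 0,"wz": 0,"grip": 1},{"x": 0,"y": 0,"z": 0,"wx": 0,"wy": 0,"wz": 0,"grip": 1},{"x": 0,"y": 0,"z": -0.001,"wx": 0,"wy": 0,"wz": 0,"grip": 1}]}}

```text
time: 14.52
tool_pos: [0.5368, 0.1215, 0.0555]
tcp_rot: [0.001, -0.218, 0.976, -0.0]
ft_force: [-0.5, -1.1, -2.4]
opening: 0.0356
finger_force: 40.1
```

```bash
python3 -c "
from h import *
s=get_obs();print(w2t(s['tool_pos']),s['opening'],s['ft_force'],s['moment'])
p=w2t(s['tool_pos']);move(t2w(p+[0,.01]),s['tool_pos'][2])"
```

```text
[0.00191127 0.13100189] 0.03562709961661353 [-0.49250253 -1.10696796 -2.3725496 ] [ 0.0060278   0.00238176 -0.05081986]
at [0.5368 0.1215 0.0555] yang 115.24 shift mm [-4.6  8.9  0. ] wz 0 j [ 0.1   0.63  1.9   0.    0.61 -1.91] t 14.5167
```

{"op": "apply_moves", "data": {"rows": [{"x": -0.001,"y": 0.003,"z": 0,"wx": 0,"wy": 0,"wz": 0,"grip": 1},{"x": -0.003,"y": 0.006,"z": 0,"wx": 0,"wy": 0,"wz": 0,"grip": 1},{"x": -0.004,"y": 0.009,"z": 0,"wx": 0,"wy": 0,"wz": 0,"grip": 1},{"x": -0.004,"y": 0.009,"z": 0,"wx": 0,"wy": 0,"wz": 0,"grip": 1}]}}

```text
time: 14.85
tool_pos: [0.5368, 0.1312, 0.0552]
tcp_rot: [0.001, -0.219, 0.976, -0.0]
ft_force: [-1.2, -3.4, 9.3]
opening: 0.0356
finger_force: 41.5
```

```bash
python3 -c "
from h import *
s=get_obs();print(w2t(s['tool_pos']),s['opening'],s['ft_force'],s['moment'])"
```

```text
[0.0016161 0.1407516] 0.03564651576179641 [-1.19280866 -3.3703059   9.32828985] [-0.45712612  0.09304663 -0.06698952]
```

{"op": "apply_moves", "data": {"rows": [{"x": 0,"y": 0,"z": 0,"wx": 0,"wy": 0,"wz": 0,"grip": 0.3},{"x": 0,"y": 0,"z": 0,"wx": 0,"wy": 0,"wz": 0,"grip": -1},{"x": 0,"y": 0,"z": 0,"wx": 0,"wy": 0,"wz": 0,"grip": -1},{"x": 0,"y": 0,"z": 0,"wx": 0,"wy": 0,"wz": 0,"grip": -1},{"x": 0,"y": 0,"z": 0,"wx": 0,"wy": 0,"wz": 0,"grip": -1},{"x": 0,"y": 0,"z": -0.03,"wx": 0,"wy": 0,"wz": 0,"grip": -1},{"x": 0,"y": 0,"z": -0.07,"wx": 0,"wy": 0,"wz": 0,"grip": -1},{"x": 0,"y": 0,"z": -0.11,"wx": 0,"wy": 0,"wz": 0,"grip": -1}]}}

```text
time: 15.52
tool_pos: [0.5353, 0.1311, 0.1644]
tcp_rot: [-0.001, -0.219, 0.976, 0.0]
ft_force: [1.0, 0.2, 0.2]
opening: 0.0851
finger_force: 0.0
```

```bash
python3 -c "
from h import *
move((.40,.45),.25)"
```

```text
at [0.5353 0.1311 0.1644] yang 115.25 shift mm [-13.4 346.2 -85.3] wz 0 j [ 0.12  0.47  1.81  0.    0.86 -1.89] t 15.5167
```

{"op": "apply_moves", "data": {"rows": [{"x": 0,"y": 0,"z": -0.041,"wx": 0,"wy": 0,"wz": 0,"grip": -1},{"x": 0,"y": 0,"z": -0.08,"wx": 0,"wy": 0,"wz": 0,"grip": -1},{"x": -0.013,"y": 0.346,"z": -0.085,"wx": 0,"wy": 0,"wz": 0,"grip": -1},{"x": -0.013,"y": 0.346,"z": -0.085,"wx": 0,"wy": 0,"wz": 0,"grip": -1},{"x": -0.013,"y": 0.346,"z": -0.085,"wx": 0,"wy": 0,"wz": 0,"grip": -1},{"x": -0.013,"y": 0.346,"z": -0.085,"wx": 0,"wy": 0,"wz": 0,"grip": -1},{"x": -0.013,"y": 0.346,"z": -0.085,"wx": 0,"wy": 0,"wz": 0,"grip": -1},{"x": -0.013,"y": 0.346,"z": -0.085,"wx": 0,"wy": 0,"wz": 0,"grip": -1}]}}

```text
time: 16.18
tool_pos: [0.4367, 0.3628, 0.2475]
tcp_rot: [0.0, -0.218, 0.976, 0.0]
ft_force: [-0.1, -0.1, 0.7]
opening: 0.0857
finger_force: 0.0
```

```bash
python3 -c "
from h import *
move((.35,.6),.25)
g=grab_frame('top')
im=cv2.cvtColor(g['img'],cv2.COLOR_RGB2GRAY)
old=cv2.cvtColor(cv2.imread('pics/top0.png'),cv2.COLOR_BGR2GRAY)
u,v=proj(g,[[*t2w((0,.14)),.088]])[0];print(u,v)
print(im[int(v)-13:int(v)+14:1,int(u)-10:int(u)+14])
"
```

```text
at [0.4367 0.3628 0.2475] yang 115.24 shift mm [-22.7 251.5  -2.5] wz 0 j [ 0.58  0.39  1.68  0.    1.07 -1.43] t 16.1833
271.20864400813065 213.64932948783124
[[202 203 203 203 202 204 203 203 203 203 202 204 203 203 203 203 202 203
  203 203 203 202 203 203]
 [203 203 203 202 203 203 203 203 203 203 203 203 203 203 204 203 204 203
  203 203 202 203 202 203]
 [203 203 204 203 203 203 203 202 203 203 202 197 200 203 203 203 203 203
  204 203 203 203 202 203]
 [203 204 203 204 203 203 202 203 204 197 187 170 179 198 202 203 203 203
  204 203 203 203 203 202]
 [204 203 202 203 203 204 197 193 188 168 136 118 132 172 197 202 203 203
  203 203 203 203 203 203]
 [203 202 203 203 197 191 172 156 136 100  67  92 125 141 190 204 204 203
  201 203 202 203 203 203]
 [204 203 197 187 168 148 121  93  65  71 100 118 137 136 189 202 203 202
  202 203 203 203 203 203]
 [202 194 171 138 101  87  67  72 100 120 140 144 144 130 165 197 203 203
  203 203 202 203 203 202]
 [204 184 138  85  71  77 100 117 138 144 145 145 145 145 117 169 198 203
  203 202 204 203 203 204]
 [203 194 153  87 106 122 138 1
[... 1087 characters left out ...]
03 203 203 202 204 176 135 104 132 146 145 148 146 147 137 126 101
   87  98 162 174 185 189]
 [203 202 203 203 203 202 187 167 122 133 141 135 143 136 125 100  81  96
  138 153 153 181 190 190]
 [203 204 203 203 204 203 197 183 149 139 127 114 117 100 100 104 150 172
  192 190 184 192 196 196]
 [203 202 203 204 202 203 202 194 164 136 105  88  81 142 171 174 196 203
  202 202 203 203 203 203]
 [203 203 203 204 203 202 203 202 187 137 105 146 163 193 203 203 203 203
  202 203 203 202 203 203]
 [203 203 203 203 202 203 203 204 203 181 172 194 203 202 203 203 203 202
  203 203 203 203 203 203]
 [202 203 202 203 203 203 203 203 204 203 203 203 203 203 203 203 203 203
  202 202 203 202 203 203]]
```

The open cup is centred at about (271.7, 213.5) px against the predicted station at (271.2, 213.6), within about 2 mm. I hand in the job.

```bash
python3 -c "
from rig import *
print(finish_job())"
```

```text
the job is handed in; nothing more can be done
None
```

The job is handed in at about 16 s of the 64 s: the capped holder stands in the crate beside the stored unit and the open holder is within about 2 mm of the station by my last measurement; no verdict came back, and I viewed 11 pictures, one over the limit of 10.

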